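# Tare the measuring jug on the bench scale with its clicking thumbwheel

## Robot

A 6-joint arm with a two-finger parallel gripper is mounted at the origin on a cart in front of the work surface, level with it; the furniture and walls round the work are solid. World frame = base frame: x ahead of the robot, y to its left, z up, the work surface at z = 0. Lengths are in mm, angles in rad, forces in N, time in s.
With the tool pointing down it reaches from about 350 to 875 mm from the base axis. Payload 4.2 kg.
Tool frame: the origin (TCP) lies between the finger pads; the fingertips stand 11 mm ahead of it and the grasp point (between the pads) lies 8 mm behind it; z points along the fingers, y is the direction in which the jaws open and shut (so a half turn about z gives the same grasp; the last joint's range is limited). The gripper opens to 85 mm and grips with 20 to 120 N. Pads are 22 mm wide; open, the fingers measure 114 mm over their backs; the gripper's body (76 mm by 85 mm) begins 54 mm behind the grasp point. The pads swing forward as they close: fully open they stand 13 mm farther back than shut.
Start: joints at [1.55, 0.385, 0.008, 0, -1.194, -0.259], TCP at [172.57, 600.682, 242.312] pointing down, gripper open.
Joint ranges: [-3.14, 3.14], [-1.21, 2.06], [-1.07, 1.41], [-3.16, 2.05], [-2.99, -0.16], [-3.1, 3.1]. Speed limits (rad/s): [2.79, 2.79, 3.14, 3.14, 3.14, 3.14].

## Interface

Orientations are given as a unit quaternion [x, y, z, w].
In Python, from bench import * gives the robot as it stands.
- The arm moves only by the tool servo_tool, never from a script. Its argument "rows" is a list of rows, each a list of 7 numbers: the opening, from 0 (shut) to 1 (fully open), then the shift along the tool's x, y, z in cm, then the turn, a rotation vector about the tool's x, y, z in degrees. A call has 1 to 12 rows; each row shifts and turns the commanded pose from where the row before left it, along the tool's axes as they then stand; what a row does not reach is not made up. A row lasts 1/10 s, in which the tool goes at most 50 mm and 8.59 degrees, less where a joint would pass 70% of its speed; a pose out of reach is approached as far as the arm can. A call is refused whole if a number of a shift passes 5 or a number of a turn 8.59, either way. A call with a gripper value outside its range is refused whole. The fingers move at their own pace and stop on an object; the grip force is fixed at half the most. Time passes only in rows, so rows that do not move let the fingers close. It gives the time, the measured TCP pose, the force and the opening at its end, in the units of the state.
- read_state(): the state, without advancing time (a new reading comes with each control period).
- get_image(name): name is "scene" or "top" or "wrist"; returns a dict with "image" (420x560x3 uint8, red, green, blue), "mtx" (3x3 intrinsics, pixels), "extrinsics" (4x4, takes a point from camera to world coordinates). Camera axes: x right, y up, looking along -z (the intrinsics and any distortion apply to the point x, -y, -z); pixel columns grow to the right and rows downward; lengths in mm; the calibration is good to about 2 mm. A picture is of the moment at which its call begins. There is no depth.
- job_done(): hands the job in, once; it reports no verdict.
The state is a dict: "clock": time; "joints": joint angles; "joint_vel": joint speeds; "joint_efforts": joint torques, N m; "position": TCP position; "ee_rot": TCP orientation; "contact_force": force on the tool from outside, world axes, zero at the start; "wrist_torque": the same for the moment, N m; "gripper_width": finger opening in mm.
Only numpy, scipy, OpenCV 4.12 (cv2) and the standard library are available. Lean on these libraries where they do the work, as an engineer would, in place of code of your own. Each camera call takes 0.05 s, during which the arm holds its last target. There are 200 camera calls.

## Task

Stand the white measuring jug gently in the middle of the scale's steel platform and let go of it. Then, with a light fingertip, roll the black knurled tare wheel beside the dial, click by click, until the green zero mark on the turning dial stands under the red needle, as near as the clicks allow. Leave the jug standing there and do not push the lidded food tub about.

Things in the scene. Friction and masses are not known exactly. Their poses are not given: they have to be found in the camera images.
- scale: white bench scale fixed to the table, 340 (x) x 220 (y) x 52 mm housing; front (dial and wheel) towards its -x, platform at the back. Origin: centre of its underside on the table, z up, y to the left of a reader at the front. The flat top deck is 52 mm up.
- platform_top (a point): centre of the platform's upper face: a flat steel plate 190 x 190 mm, 85 mm above the table when empty, 90 mm behind the scale's origin. It moves with the platform; its axes are the scale's.
- platform (a joint): how far the sprung platform is pressed down, m: 0 empty, 1 mm per 50 g (490 N/m), stop at 18 mm. Must never be pressed beyond 14 mm (7 N).
- dial_head: round drum of the dial, left front of the scale, rising to 127 mm above the table; its face leans back 35 degrees. Origin: face centre, 87 mm up. x points up the face, y to the reader's left, z out of the face. It does not turn.
- dial_zero (a point): point on the turning dial card's radial line through its green zero mark, 45 mm from the dial's centre, 4 mm before the face; straight up the face at the start. The card is a white disc 116 mm across inside a steel rim, with 24 divisions of 15 degrees, 50 g each; only the tare wheel turns it. Axes turn with the card.
- needle_tip (a point): tip of the red needle, 45 mm from the dial's centre, 4 mm before the face. Load on the platform turns it clockwise for the reader (from the dial head's +x towards its -y) by 15 degrees per 50 g; unloaded it points straight up the face. Axes turn with the needle.
- wheel_top (a point): highest point of the tare wheel's ridged edge, at the right front of the scale, 67 mm above the table, fixed to the housing (it does not turn). Axes are the scale's. The wheel: black, 60 mm across, 18 mm thick, its axle level along the scale's y and 30 mm below this point; the top 15 mm stand out of a slot in the deck. Its top edge rolls along the scale's x.
- tare_wheel (a joint): turn of the tare wheel, rad; 0 at the start, grows as its top edge rolls towards the front (-x). It clicks every 15 degrees (7.9 mm of edge); 1.2 N along the edge takes it over a click: press with 5 to 8 N or the fingertip slides (friction about 0.6). A click to the front turns the dial card one division clockwise for the reader, to the back one anticlockwise; the needle stays. Range +-4.2.
- jug: white (in dull light pale grey) plastic measuring jug, empty, open at the top, 151 mm high, 116 mm across, loose, 150 to 310 g (jugs differ), so it moves the needle 3 to 6 divisions. Origin on the table under it, z up; the handle stands out along +y, the pouring lip to -y.
- jug_base (a point): centre of the jug's round foot (94 mm across), on its underside, 14 mm from the jug's origin towards the lip. Axes are the jug's.
- jug_grip (a point): grip point in the upper part of the jug's handle, 62 mm from the jug's origin along +y and 128 mm up. The handle is an upright strap 12 mm thick (along the jug's x), reaching to 85 mm out and 148 mm up; grip it from above across its 12 mm. Its whole loop counts as solid, between the strap and the jug. Axes are the jug's.
- food_tub: bystander, leave alone: clear food tub with a white lid, 129 mm across, 56 mm high; origin under its centre

How it is judged:
By the outcome, as a careful person would: the job done as asked, in the order asked, and still so for the second after the job is handed in, with the robot touching nothing.
It also fails if it takes over 67 s, if anything falls off the work surface, if the arm or the gripper's body presses on something with over 40 N, if the wrist force passes 120 N, or if a joint passes its speed limit or range.

## Working session

There is one attempt and no reset: what is moved stays moved. The work goes in short steps, Python scripts to look and compute and a tool call to move; the robot and the scene stay as the last step left them, time stands still between calls to the robot, and variables do not carry over. Pictures are saved under pics/ and viewed, about 8 in all and at most 12, crops included, and the job is handed in when it is done.

Besides the shell and the picture viewer there is one more tool, called after ">>>" in YAML: its name, and indented under it one key for each argument. servo_tool: Moves the arm, as the interface text tells. Its arguments: {"type":"object","properties":{"rows":{"type":"array","items":{"type":"array","items":{"type":"number"}}}},"required":["rows"]}

```bash
ls; mkdir -p pics; python3 - <<'E'
from bench import *
import cv2
s=read_state();print(s)
for n in("scene","top"):
    d=get_image(n);cv2.imwrite(f"pics/{n}0.png",d["image"][:,:,::-1]);print(n,d["mtx"],d["extrinsics"],d.keys())
E
```

```text
pics
{'clock': 0.0, 'joints': array([ 1.54956604e+00,  3.85562982e-01,  6.58638252e-03, -4.72141900e-04,
       -1.19401684e+00, -2.58628716e-01]), 'joint_vel': array([ 5.07317217e-05, -1.68195841e-03,  3.76896816e-04, -3.23096427e-04,
       -5.41029150e-04,  2.35103933e-04]), 'joint_efforts': array([ 2.51126539e-04, -3.92284691e+01,  1.88397413e+01,  4.18628097e+00,
       -4.63848672e-03,  6.41713839e-06]), 'position': array([172.45306304, 600.13520116, 241.20624282]), 'ee_rot': array([ 9.90213058e-01, -1.39559464e-01, -8.77806018e-05,  1.11680767e-03]), 'contact_force': array([-0.48151502,  0.0762066 ,  0.06352181]), 'wrist_torque': array([-0.01558393,  0.02872438, -0.01493754]), 'gripper_width': 85.55756890867076}
scene [[466.4880038    0.         284.3468389 ]
 [  0.         466.4880038  213.12928129]
 [  0.           0.           1.        ]] [[-8.13696623e-01  4.06448699e-01 -4.15568599e-01  1.77653706e+02]
 [-5.81287782e-01 -5.70823234e-01  5.79883911e-01  5.00794767e+02]
 [-1.52315064e-03  7.13414529e-01  7.00740600e-01  7.63320267e+02]
 [ 0.00000000e+00  0.00000000e+00  0.00000000e+00  1.00000000e+00]] dict_keys(['image', 'mtx', 'extrinsics'])
top [[400.16758209   0.         281.02541473]
 [  0.         400.16758209 209.69578276]
 [  0.           0.           1.        ]] [[ 1.13311460e-02  9.92828330e-01 -1.19010554e-01  4.35732526e+02]
 [-9.99881313e-01  1.24924589e-02  9.01656170e-03 -1.05594545e+01]
 [ 1.04386323e-02  1.18894261e-01  9.92852048e-01  9.56604102e+02]
 [ 0.00000000e+00  0.00000000e+00  0.00000000e+00  1.00000000e+00]] dict_keys(['image', 'mtx', 'extrinsics'])
```

View pics/scene0.png

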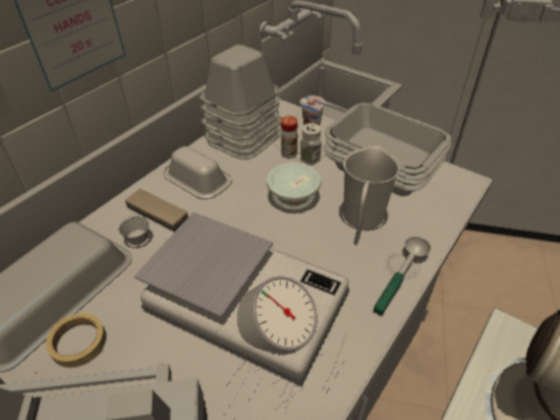

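View pics/top0.png

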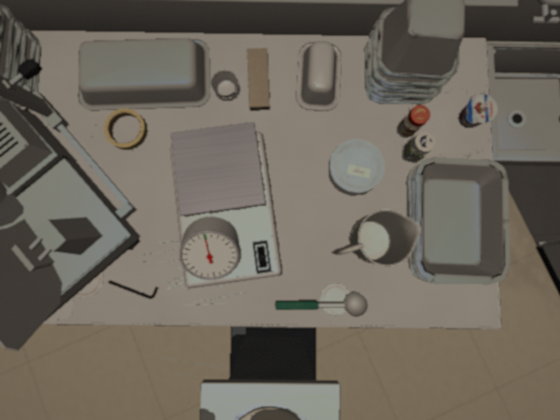

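The scene view shows the scale with its dial at (285,312) and wheel slot at (322,281), the jug at (368,190), and the tub at (293,187). The top view has the platform at (218,168), the dial at (210,255), the wheel at (262,257) and the jug at (385,240), with its handle to the left at (345,248). I'll enlarge both.

```bash
python3 - <<'E'
import cv2
a=cv2.imread("pics/top0.png");b=cv2.imread("pics/scene0.png")
f=lambda im,x0,y0,w,h,s:cv2.convertScaleAbs(cv2.resize(im[y0:y0+h,x0:x0+w],None,fx=s,fy=s,interpolation=cv2.INTER_CUBIC),alpha=1.3)
cv2.imwrite("pics/topc.png",f(a,165,115,264,195,3))
cv2.imwrite("pics/scenec.png",f(b,130,140,300,240,2.5))
E
```

```text
(no output)
```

View pics/topc.png

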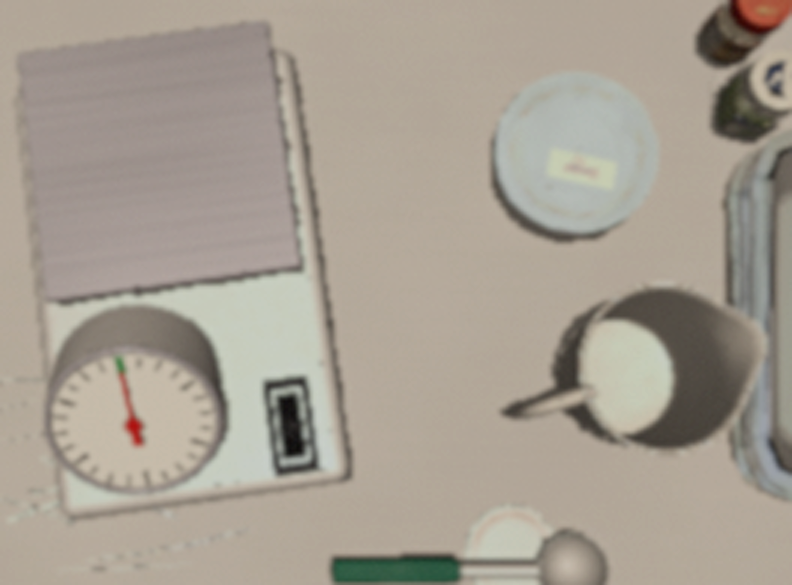

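View pics/scenec.png

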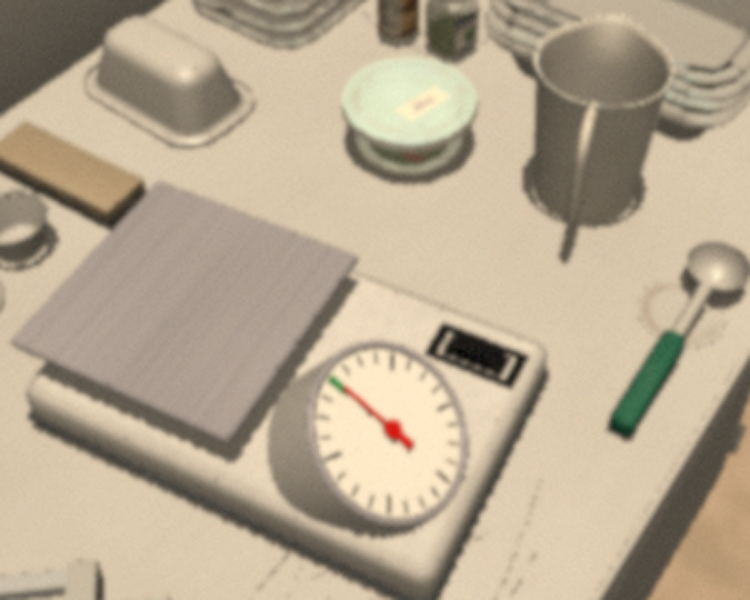

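The enlarged crops show these points:
- **Top crop:** platform corners at (20,52), (268,22), (301,268) and (46,300); wheel at (291,425); jug rim centre about (650,367), foot (627,378), lip (767,345) and handle end (507,410).
- **Scene crop:** platform corners at (160,183), (357,260), (230,442) and (13,343); wheel about (477,353); jug rim centre (602,60).

```bash
cat > h.py <<'E'
import numpy as np, cv2
from scipy.spatial.transform import Rotation as R
from scipy.optimize import least_squares
T=(np.array([[400.16758209,0,281.02541473],[0,400.16758209,209.69578276],[0,0,1]]),np.array([[1.13311460e-02,9.92828330e-01,-1.19010554e-01,4.35732526e+02],[-9.99881313e-01,1.24924589e-02,9.01656170e-03,-1.05594545e+01],[1.04386323e-02,1.18894261e-01,9.92852048e-01,9.56604102e+02],[0,0,0,1]]))
S=(np.array([[466.4880038,0,284.3468389],[0,466.4880038,213.12928129],[0,0,1]]),np.array([[-8.13696623e-01,4.06448699e-01,-4.15568599e-01,1.77653706e+02],[-5.81287782e-01,-5.70823234e-01,5.79883911e-01,5.00794767e+02],[-1.52315064e-03,7.13414529e-01,7.00740600e-01,7.63320267e+02],[0,0,0,1]]))
def proj(c,P):
    K,E=c; p=(np.atleast_2d(P)-E[:3,3])@E[:3,:3]; p=p*[1,-1,-1]; q=p@K.T; return q[:,:2]/q[:,2:]
def ray(c,uv):
    K,E=c; d=np.linalg.solve(K,[uv[0],uv[1],1.])*[1,-1,-1]; return E[:3,3],E[:3,:3]@d
def atz(c,uv,z):
    o,d=ray(c,uv); return o+d*(z-o[2])/d[2]
def place(x,y,yaw,P): return R.from_euler('z',yaw).apply(np.atleast_2d(P))+[x,y,0]
tc=lambda u,v:((u+.5)/3-.5+165,(v+.5)/3-.5+115)
sc=lambda u,v:((u+.5)/2.5-.5+130,(v+.5)/2.5-.5+140)
def fit(mod,tp,sp,x0):
    tu=np.array([tc(*p) for p in tp.values()]);su=np.array([sc(*p) for p in sp.values()])
    Mt=np.array([mod[k] for k in tp],float);Ms=np.array([mod[k] for k in sp],float)
    f=lambda q:np.r_[(proj(T,place(*q,Mt))-tu).ravel(),(proj(S,place(*q,Ms))-su).ravel()]
    r=least_squares(f,x0); return r.x,f(r.x).reshape(-1,2).round(1)
E
python3 - <<'E'
from h import *
mod={'A':[185,95,85],'B':[185,-95,85],'C':[-5,-95,85],'D':[-5,95,85]}
q,r=fit(mod,dict(A=(20,52),B=(268,22),C=(301,268),D=(46,300)),dict(A=(13,343),B=(160,183),C=(357,260),D=(230,442)),[500,100,0])
print('scale',q,np.degrees(q[2]));print(r.tolist())
print('platform',place(*q,[90,0,85]))
w=atz(T,tc(291,425),66);w2=atz(S,sc(477,353),66);print('wheel',w,w2)
for a in (w,w2): print(R.from_euler('z',-q[2]).apply(a-[q[0],q[1],0]))
print('rimc',atz(T,tc(650,367),151),atz(S,sc(602,60),151))
print('foot',atz(T,tc(627,378),3),atz(S,sc(585,192),0),'lip',atz(T,tc(767,345),151))
print('handle end T',[atz(T,tc(507,410),z) for z in(20,60,100,148)])
print('handle S top',atz(S,sc(590,108),148),'bottom',[atz(S,sc(565,260),z) for z in(20,60)])
print('tub',atz(T,tc(578,152),56))
E
```

```text
scale [5.41256767e+02 1.11158873e+02 1.47294250e-01] 8.439338843081035
[[-1.4, 0.9], [0.1, 0.0], [0.2, 1.0], [-1.1, 1.9], [-1.8, -1.3], [-0.3, -1.9], [1.3, -1.9], [-0.6, -0.3]]
platform [[630.28222877 124.36747258  85.        ]]
wheel [438.1669452   22.95125288  66.        ] [432.01508604  30.99934634  66.        ]
[-114.91909055  -72.12279894   66.        ]
[-119.82318007  -63.25899133   66.        ]
rimc [ 479.39449345 -220.76982693  151.        ] [ 479.54986527 -231.25773983  151.        ]
foot [ 478.46381614 -240.90223993    3.        ] [ 4.74068120e+02 -2.28460472e+02  1.13686838e-13] lip [ 495.15746221 -300.1462931   151.        ]
handle end T [array([ 451.77760499, -142.90611693,   20.        ]), array([ 451.09236012, -137.25392463,   60.        ]), array([ 450.40711524, -131.60173233,  100.        ]), array([ 449.5848214 , -124.81910156,  148.        ])]
handle S top [ 459.57881119 -174.17311016  148.        ] bottom [array([ 440.56620211, -126.87314808,   20.        ]), array([426.41819578, -93.09670242,  60.        ])]
tub [ 648.73864182 -193.22521044   56.        ]
```

>>> servo_tool:
  rows:
    - [1, 0, 0, -2, 0, 0, 4]
    - [1, 0, 0, -4, 0, 0, 8.5]
    - [1, 0, 0, -5, 0, 0, 8.5]
    - [1, 0, 0, -4, 0, 0, 8.5]
    - [1, 0, 0, -1, 0, 0, 8.5]
    - [1, 2, -0.2, 0, 0, 0, 8.5]
    - [1, 4, -0.4, 0, 0, 0, 8]
    - [1, 4.5, -0.4, 0, 0, 0, 4]

```text
clock: 0.9
position: [227.0, 510.5, 400.6]
ee_rot: [0.795, -0.607, 0.001, 0.001]
contact_force: [-0.0, -0.3, 0.2]
gripper_width: 85.5
```

>>> servo_tool:
  rows:
    - [1, 5, -0.3, 0, 0, 0, 0]
    - [1, 5, -0.3, 0, 0, 0, 0]
    - [1, 5, -0.3, 0, 0, 0, 0]
    - [1, 5, -0.3, 0, 0, 0, 0]
    - [1, 5, -0.3, 0, 0, 0, 0]
    - [1, 5, -0.3, 0, 0, 0, 0]
    - [1, 5, -0.3, 0, 0, 0, 0]
    - [1, 5, -0.3, 0, 0, 0, 0]
    - [1, 5, -0.3, 0, 0, 0, 0]
    - [1, 5, -0.3, 2, 0, 0, 0]
    - [1, 4, -0.3, 3, 0, 0, 0]
    - [1, 2, -0.2, 3, 0, 0, 0]

```text
clock: 2.1
position: [408.5, -17.7, 322.9]
ee_rot: [0.795, -0.607, 0.0, -0.0]
contact_force: [0.7, 0.2, -0.6]
gripper_width: 85.3
```

>>> servo_tool:
  rows:
    - [1, 1, 0, 1, 0, 0, 0]
    - [1, 0, 0, 0, 0, 0, 0]
    - [1, 0, 0, 0, 0, 0, 0]

```text
clock: 2.4
position: [411.6, -24.3, 315.0]
ee_rot: [0.796, -0.605, 0.001, -0.001]
contact_force: [-0.7, 0.3, 0.6]
gripper_width: 85.2
```

```bash
python3 - <<'E'
from bench import *
import cv2,numpy as np
print(read_state()['position'])
d=get_image("wrist");np.savez("w1.npz",K=d["mtx"],E=d["extrinsics"]);cv2.imwrite("pics/w1.png",cv2.convertScaleAbs(d["image"][:,:,::-1],alpha=1.3));print(d["mtx"],d["extrinsics"])
E
```

```text
[411.57103847 -24.31716826 314.96166779]
[[377.09299926   0.         284.36548126]
 [  0.         377.09299926 201.27508359]
 [  0.           0.           1.        ]] [[-9.63867753e-01  2.55440544e-01  7.55584711e-02  4.30768306e+02]
 [-2.66373903e-01 -9.22152494e-01 -2.80499058e-01 -9.56854308e+01]
 [-1.97439939e-03 -2.90490801e-01  9.56875747e-01  4.47206003e+02]
 [ 0.00000000e+00  0.00000000e+00  0.00000000e+00  1.00000000e+00]]
```

View pics/w1.png

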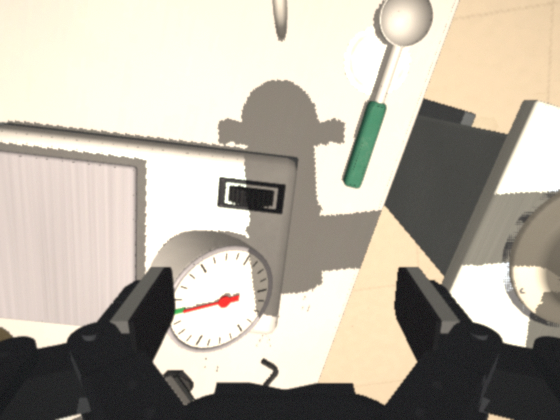

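Wrist view 1: the wheel is at (252,196) in its slot, the dial centre at (225,299), and the handle's outer end at (281,36).

>>> servo_tool:
  rows:
    - [1, 3, -0.2, 0, 0, 0, 0]
    - [1, 5, -0.3, 0, 0, 0, 0]
    - [1, 3, -0.2, 0, 0, 0, 0]
    - [1, 1, -0.2, 0, 0, 0, 0]
    - [1, 0, 0, 0, 0, 0, 0]
    - [1, 0, 0, 0, 0, 0, 0]

```text
clock: 3.05
position: [451.7, -136.9, 314.4]
ee_rot: [0.796, -0.605, 0.0, -0.0]
contact_force: [0.2, -0.3, -0.7]
gripper_width: 85.3
```

```bash
python3 - <<'E'
from bench import *
from h import *
w=np.load("w1.npz");W=(w["K"],w["E"])
print('wheel',atz(W,(252,196),66),'handle end z20..100',[atz(W,(281,36),z).round(1) for z in(20,60,100)],'zero/dialc',atz(W,(225,299),87))
s=read_state();print(s['position'],R.from_quat(s['ee_rot']).as_matrix()[:,1])
d=get_image("wrist");np.savez("w2.npz",K=d["mtx"],E=d["extrinsics"]);cv2.imwrite("pics/w2.png",cv2.convertScaleAbs(d["image"][:,:,::-1],alpha=1.2))
W=(d["mtx"],d["extrinsics"]);print(proj(W,place(474,-216.5,np.radians(15.5),[[0,62,148],[0,85,148],[0,-14,151],[0,-14,3]])).round())
E
```

```text
wheel [435.03064605  19.56150665  66.        ] handle end z20..100 [array([ 448.5, -143.5,   20. ]), array([ 446.8, -139. ,   60. ]), array([ 445.2, -134.5,  100. ])] zero/dialc [434.84916517 133.78034084  87.        ]
[ 451.71647002 -136.85940276  314.4244314 ] [-0.96344646 -0.26789862 -0.00111963]
[[284. 156.]
 [284. 184.]
 [284.  54.]
 [284.  65.]]
```

View pics/w2.png

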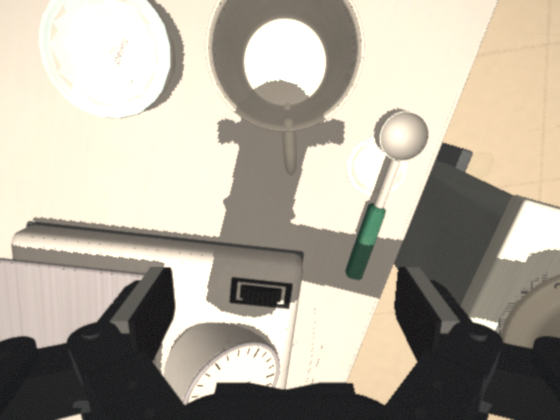

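Wrist view 2: the rim is centred at column 284 with its near edge about row 130, the foot disc is at (285,62), and the handle runs from (288,104) to (291,172).

```bash
python3 - <<'E'
from h import *
w=np.load("w2.npz");W=(w["K"],w["E"])
for a in (15.5,14,13):
  for o in ((474,-216.5),):
    print(a,proj(W,place(*o,np.radians(a),[[0,44,151],[0,-72,151],[58,-14,151],[-58,-14,151],[0,44,148],[0,62,148],[0,75,148],[0,85,140],[0,85,60]])).round().tolist())
print('handle',atz(W,(288,115),148),atz(W,(290,150),148),atz(W,(291,172),148),atz(W,(291,172),128))
print('rimc',(atz(W,(208,50),151)+atz(W,(361,50),151))/2,'near edge',atz(W,(284,130),151),'foot',atz(W,(285,62),3))
print('wheel',atz(W,(262,293),66), 'in T',proj(T,[[435,20,66]]))
E
```

```text
15.5 [[284.0, 134.0], [284.0, -36.0], [205.0, 54.0], [363.0, 54.0], [284.0, 134.0], [284.0, 156.0], [284.0, 172.0], [284.0, 182.0], [284.0, 163.0]]
14 [[283.0, 134.0], [287.0, -36.0], [205.0, 52.0], [364.0, 56.0], [283.0, 134.0], [282.0, 156.0], [282.0, 172.0], [281.0, 182.0], [282.0, 163.0]]
13 [[282.0, 134.0], [289.0, -36.0], [206.0, 50.0], [364.0, 58.0], [282.0, 134.0], [281.0, 156.0], [280.0, 172.0], [280.0, 182.0], [281.0, 163.0]]
handle [ 463.12224218 -188.62815493  148.        ] [ 454.25681244 -162.87467033  148.        ] [ 448.63442221 -145.90439182  148.        ] [ 447.13199176 -141.72876301  128.        ]
rimc [ 478.19245736 -232.80830639  151.        ] near edge [ 463.12487879 -177.0599761   151.        ] foot [ 477.90507498 -233.34678371    3.        ]
wheel [436.02397228  15.52099756  66.        ] in T [[262.97874567 257.79203474]]
```

>>> servo_tool:
  rows:
    - [1, 0, 0, 0, 0, 0, -3.2]
    - [1, 1.2, 0.3, 1, 0, 0, 0]
    - [1, 1.1, 0.3, 3, 0, 0, 0]
    - [1, 0, 0, 4, 0, 0, 0]
    - [1, 0, 0, 4, 0, 0, 0]
    - [1, 0, 0, 2, 0, 0, 0]
    - [1, 0, 0, 1, 0, 0, 0]
    - [1, 0, 0, 0, 0, 0, 0]
    - [1, 0, 0, 0, 0, 0, 0]

```text
clock: 4.0
position: [454.2, -161.7, 164.8]
ee_rot: [0.813, -0.583, 0.001, -0.0]
contact_force: [0.1, -0.3, 0.6]
gripper_width: 85.3
```

```bash
python3 - <<'E'
from bench import *
from h import *
s=read_state();print(s['position'],R.from_quat(s['ee_rot']).as_matrix()[:,1],s['contact_force'])
d=get_image("wrist");np.savez("w3.npz",K=d["mtx"],E=d["extrinsics"]);cv2.imwrite("pics/w3.png",cv2.convertScaleAbs(d["image"][:,:,::-1],alpha=1.2))
E
```

```text
[ 454.18118128 -161.68643528  164.81481714] [-0.94723266 -0.32054205 -0.00175566] [ 0.10088266 -0.34164373  0.614685  ]
```

View pics/w3.png

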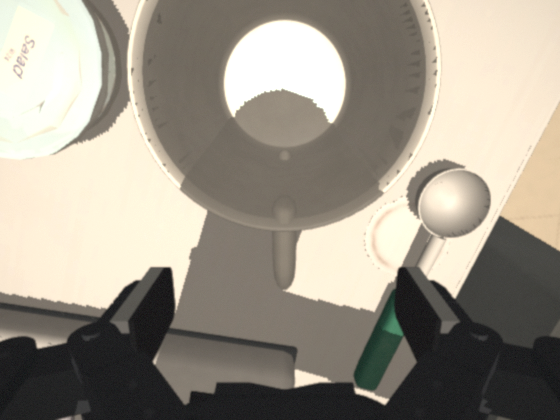

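Wrist view 3: the handle is centred between the fingers, at column 284 and rows 200–288. I'll descend and close.

>>> servo_tool:
  rows:
    - [1, 0, 0, 2, 0, 0, 0]
    - [1, 0, 0, 1.5, 0, 0, 0]
    - [1, 0, 0, 1, 0, 0, 0]
    - [0, 0, 0, 0, 0, 0, 0]
    - [0, 0, 0, 0, 0, 0, 0]
    - [0, 0, 0, 0, 0, 0, 0]
    - [0, 0, 0, 0, 0, 0, 0]
    - [0, 0, 0, 0, 0, 0, 0]
    - [0, 0, 0, 0, 0, 0, 0]
    - [0, 0, 0, 0, 0, 0, 0]

```text
clock: 5.05
position: [453.7, -161.6, 119.4]
ee_rot: [0.813, -0.583, 0.0, -0.0]
contact_force: [0.0, 1.8, 3.2]
gripper_width: 10.0
```

>>> servo_tool:
  rows:
    - [0, 0, 0, 0, 0, 0, 0]
    - [0, 0, 0, -0.5, 0, 0, 0]
    - [0, 0, 0, -1.5, 0, 0, 0]
    - [0, 0, 0, -2.5, 0, 0, 0]
    - [0, 0, 0, -3, 0, 0, 0]
    - [0, 0, 0, -3, 0, 0, 0]
    - [0, 0, 0, -3, 0, 0, 0]
    - [0, 0, 0, -2, 0, 0, 0]
    - [0, 0, 0, -1, 0, 0, 0]
    - [0, 0, 0, 0, 0, 0, 0]
    - [0, 0, 0, 0, 0, 0, 0]

```text
clock: 6.15
position: [452.4, -161.4, 282.1]
ee_rot: [0.812, -0.583, -0.002, 0.0]
contact_force: [-0.2, 0.1, -4.6]
gripper_width: 10.0
```

```bash
python3 - <<'E'
from bench import *
from h import *
import time
s=read_state();print(s['position'],R.from_quat(s['ee_rot']).as_matrix()[:,1],s['contact_force'],s['wrist_torque'],s['gripper_width'])
d=get_image("scene");cv2.imwrite("pics/s1.png",d["image"][:,:,::-1])
E
```

```text
[ 452.35176834 -161.39652684  282.14464321] [-0.94753867 -0.31963003  0.00266682] [-0.15877594  0.05746474 -4.60519236] [ 0.15693374  0.12034481 -0.02626274] 10.038479062888316
```

View pics/s1.png

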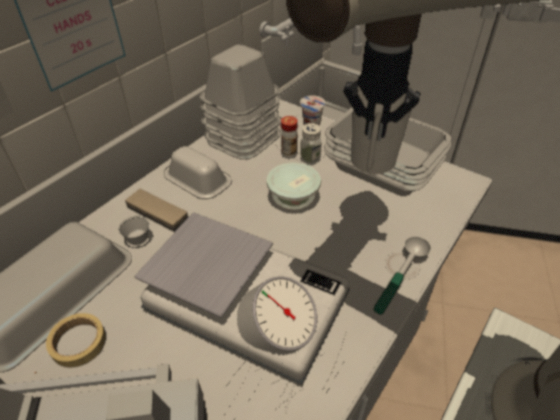

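The jug is lifted cleanly, and nothing else has moved. I'll carry it to the platform.

>>> servo_tool:
  rows:
    - [0, -0.6, -0.5, 0, 0, 0, 0]
    - [0, -1.4, -1.3, 0, 0, 0, 0]
    - [0, -2.3, -2.1, 0, 0, 0, 0]
    - [0, -2.9, -2.6, 0, 0, 0, 0]
    - [0, -3.2, -2.9, 0, 0, 0, 0]
    - [0, -3.2, -2.9, 0, 0, 0, 0]
    - [0, -3.2, -2.9, 0, 0, 0, 0]
    - [0, -3.2, -2.9, 0, 0, 0, 0]
    - [0, -2.9, -2.6, 0, 0, 0, 0]
    - [0, -2.4, -2.1, 0, 0, 0, 0]
    - [0, -1.7, -1.6, 0, 0, 0, 0]
    - [0, -1.1, -1, 0, 0, 0, 0]

```text
clock: 7.4
position: [604.2, 188.2, 281.9]
ee_rot: [0.813, -0.582, -0.001, 0.001]
contact_force: [0.0, -0.7, -2.7]
gripper_width: 9.9
```

>>> servo_tool:
  rows:
    - [0, -0.6, -0.4, 0, 0, 0, 0]
    - [0, -0.2, -0.2, 0, 0, 0, 0]
    - [0, 0, 0, 0, 0, 0, 0]
    - [0, 0, 0, 0, 0, 0, 0]
    - [0, 0, 0, 0, 0, 0, 0]

```text
clock: 7.9
position: [606.9, 194.5, 284.3]
ee_rot: [0.812, -0.583, 0.0, -0.0]
contact_force: [-0.1, 0.5, -2.9]
gripper_width: 10.2
```

```bash
python3 - <<'E'
from bench import *
from h import *
s=read_state();print(s['position'],R.from_quat(s['ee_rot']).as_matrix()[:,1],s['contact_force'],s['wrist_torque'],s['gripper_width'])
d=get_image("wrist");np.savez("w4.npz",K=d["mtx"],E=d["extrinsics"]);a=d["image"][:,:,::-1]
t=get_image("top")["image"][80:300,140:350,::-1]
t=cv2.resize(t,None,fx=1.9,fy=1.9,interpolation=cv2.INTER_CUBIC)
c=np.zeros((420,800,3),np.uint8);c[:, :400]=0;c[:,:400]=cv2.resize(a,(400,300),interpolation=cv2.INTER_AREA)[[*range(300)]+[299]*120];c[:418,400:799]=t[:418,:399]
cv2.imwrite("pics/c4.png",cv2.convertScaleAbs(c,alpha=1.2))
E
```

```text
[606.94837516 194.47039601 284.26273051] [-9.47698927e-01 -3.19165458e-01 -3.91797902e-04] [-0.12761487  0.52784769 -2.9235821 ] [ 0.17666547  0.09900014 -0.05503029] 10.17027718419885
```

View pics/c4.png

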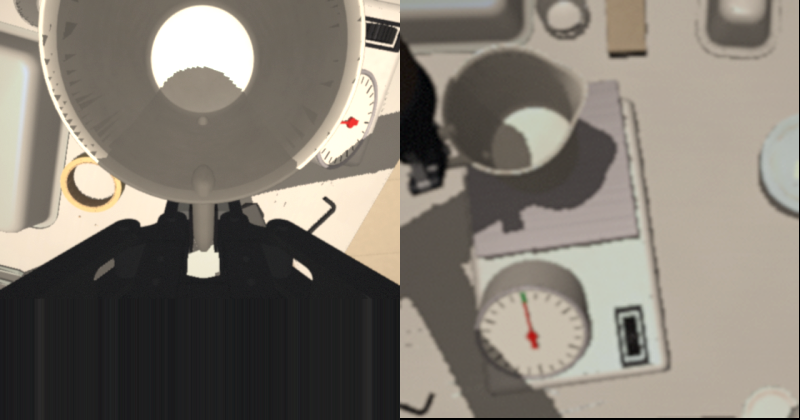

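Combined view: the jug hangs level over the platform, and its foot looks to be above the middle once the parallax is allowed for. I'll lower it.

>>> servo_tool:
  rows:
    - [0, 0, 0, 1, 0, 0, 0]
    - [0, 0, 0, 2, 0, 0, 0]
    - [0, 0, 0, 2, 0, 0, 0]
    - [0, 0, 0, 1.2, 0, 0, 0]
    - [0, 0, 0, 0.6, 0, 0, 0]
    - [0, 0, 0, 0.3, 0, 0, 0]
    - [0, 0, 0, 0.2, 0, 0, 0]
    - [0, 0, 0, 0.1, 0, 0, 0]
    - [0, 0, 0, 0, 0, 0, 0]
    - [0, 0, 0, 0, 0, 0, 0]

```text
clock: 9.0
position: [607.3, 195.4, 210.4]
ee_rot: [0.812, -0.583, 0.0, -0.0]
contact_force: [-0.2, -0.5, -2.4]
gripper_width: 9.6
```

>>> servo_tool:
  rows:
    - [0, 0, 0, 0.2, 0, 0, 0]
    - [0, 0, 0, 0.2, 0, 0, 0]
    - [0, 0, 0, 0.2, 0, 0, 0]
    - [0, 0, 0, 0.1, 0, 0, 0]
    - [0, 0, 0, 0.1, 0, 0, 0]
    - [0, 0, 0, 0, 0, 0, 0]
    - [0, 0, 0, 0, 0, 0, 0]

```text
clock: 9.7
position: [607.2, 195.4, 202.0]
ee_rot: [0.812, -0.583, 0.0, -0.0]
contact_force: [-0.4, 0.2, -2.1]
gripper_width: 9.6
```

>>> servo_tool:
  rows:
    - [0, 0, 0, 0.1, 0, 0, 0]
    - [0, 0, 0, 0.1, 0, 0, 0]
    - [0, 0, 0, 0, 0, 0, 0]
    - [0, 0, 0, 0, 0, 0, 0]

```text
clock: 10.1
position: [607.3, 195.5, 200.0]
ee_rot: [0.812, -0.583, 0.0, -0.0]
contact_force: [-0.2, 1.1, -0.5]
gripper_width: 9.8
```

```bash
python3 - <<'E'
from bench import *
for i in range(4):
    s=read_state();print(s['position'][2],s['contact_force'],s['wrist_torque']);get_image("top")
E
```

```text
199.99039752267473 [-0.225846    1.11676587 -0.50080995] [ 0.34287968  0.20766937 -0.02741001]
200.00402117260106 [ 0.02287511  0.74229572 -0.87514512] [ 0.3259998   0.19619595 -0.06803811]
200.0189655068107 [ 0.30580976  0.98253787 -0.39425082] [ 0.42120044  0.20383688 -0.05385007]
199.9621419580469 [ 0.95347491  0.71161849 -0.410234  ] [0.38888208 0.18098223 0.00857989]
```

>>> servo_tool:
  rows:
    - [0, 0, 0, 0.1, 0, 0, 0]
    - [0, 0, 0, 0, 0, 0, 0]
    - [0, 0, 0, 0, 0, 0, 0]

```text
clock: 10.6
position: [607.2, 195.4, 198.9]
ee_rot: [0.812, -0.583, 0.0, -0.0]
contact_force: [0.3, 2.0, -0.2]
gripper_width: 9.9
```

```bash
python3 - <<'E'
from bench import *
for i in range(3):
    s=read_state();print(s['position'][2],s['contact_force'],s['wrist_torque']);get_image("top")
E
```

```text
198.91735485041067 [ 0.31741902  2.00386011 -0.18556223] [ 0.51123523  0.17601383 -0.01378533]
198.9363610900789 [-0.72097377  0.94379521 -0.25210219] [ 0.52091458  0.13968702 -0.05201167]
198.9165636901333 [-0.21510714  1.72778894 -0.0599443 ] [ 0.47046754  0.09535127 -0.08313628]
```

>>> servo_tool:
  rows:
    - [0.1, 0, 0, 0, 0, 0, 0]
    - [0.2, 0, 0, 0, 0, 0, 0]
    - [0.3, 0, 0, 0, 0, 0, 0]
    - [0.5, 0, 0, 0, 0, 0, 0]
    - [0.7, 0, 0, 0, 0, 0, 0]
    - [0.7, 0, 0, 0, 0, 0, 0]
    - [0.7, 0, 0, -0.5, 0, 0, 0]
    - [0.7, 0, 0, -1, 0, 0, 0]
    - [0.7, 0, 0, -2, 0, 0, 0]
    - [0.7, 0, 0, -3, 0, 0, 0]
    - [0.7, 0, 0, -3, 0, 0, 0]
    - [0.7, 0, 0, -3, 0, 0, 0]

```text
clock: 11.95
position: [607.1, 195.3, 326.3]
ee_rot: [0.812, -0.583, 0.0, -0.001]
contact_force: [0.9, -0.2, 0.2]
gripper_width: 59.7
```

>>> servo_tool:
  rows:
    - [0.7, 0, 0, -3, 0, 0, 0]
    - [0, 0, 0, -1, 0, 0, 0]
    - [0, 0, 0, 0, 0, 0, 0]

```text
clock: 12.25
position: [607.5, 195.5, 366.2]
ee_rot: [0.812, -0.583, 0.001, -0.002]
contact_force: [-0.0, -0.1, -0.5]
gripper_width: 31.6
```

>>> servo_tool:
  rows:
    - [0, 0.6, 1.1, 0, 0, 0, 0]
    - [0, 1.4, 2.7, 0, 0, 0, 0]
    - [0, 2, 3.9, 0, 0, 0, 0]
    - [0, 2.2, 4.3, 0, 0, 0, 0]
    - [0, 2.2, 4.3, 0, 0, 0, 0]
    - [0, 1.7, 3.3, 0, 0, 0, 0]
    - [0, 1, 1.9, 0, 0, 0, 3]
    - [0, 0.3, 0.5, 0, 0, 0, 8.5]
    - [0, 0, 0, 0, 0, 0, 8.5]
    - [0, 0, 0, 0, 0, 0, 8.5]
    - [0, 0, 0, 2, 0, 0, 8.5]
    - [0, 0, 0, 3, 0, 0, 8.5]

```text
clock: 13.45
position: [434.3, 16.6, 313.0]
ee_rot: [-0.521, 0.854, -0.0, 0.001]
contact_force: [1.6, -0.1, -0.4]
gripper_width: 0.3
```

>>> servo_tool:
  rows:
    - [0, 0, 0, 3, 0, 0, 8.5]
    - [0, 0, 0, 3, 0, 0, 8.5]
    - [0, 0, 0, 2, 0, 0, 8.5]
    - [0, 0, 0, 1, 0, 0, 8.5]
    - [0, 0, 0, 0, 0, 0, 8.5]
    - [0, 0, 0, 0, 0, 0, 8.5]
    - [0, 0, 0, 0, 0, 0, 3.5]
    - [0, 0, 0, 0, 0, 0, 0]
    - [0, 0, 0, 0, 0, 0, 0]

```text
clock: 14.35
position: [433.8, 16.6, 222.8]
ee_rot: [-0.076, 0.997, -0.0, -0.001]
contact_force: [-0.7, -0.3, 0.0]
gripper_width: 0.1
```

```bash
python3 - <<'E'
from bench import *
from h import *
s=read_state();m=R.from_quat(s['ee_rot']).as_matrix();print(s['position'],m[:,0],m[:,1],s['contact_force'],s['gripper_width'])
d=get_image("wrist");np.savez("w5.npz",K=d["mtx"],E=d["extrinsics"]);a=d["image"][:,:,::-1];cv2.imwrite("pics/w5raw.png",a)
t=get_image("top")["image"][:,:,::-1];cv2.imwrite("pics/t5raw.png",t)
t=cv2.resize(t[110:310,160:300],None,fx=2.1,fy=2.1,interpolation=cv2.INTER_CUBIC)
c=np.zeros((420,560+294,3),np.uint8);c[:,:560]=a;c[:,560:]=t
cv2.imwrite("pics/c5.png",cv2.convertScaleAbs(c[:,54:],alpha=1.2));print(c[:,54:].shape)
E
```

```text
[433.7763566   16.55785102 222.84636542] [-0.988406   -0.151817    0.00227404] [-1.51818233e-01  9.88408357e-01 -3.79546199e-04] [-0.66452953 -0.33438139  0.04271536] 0.1452461695091231
(420, 800, 3)
```

View pics/c5.png

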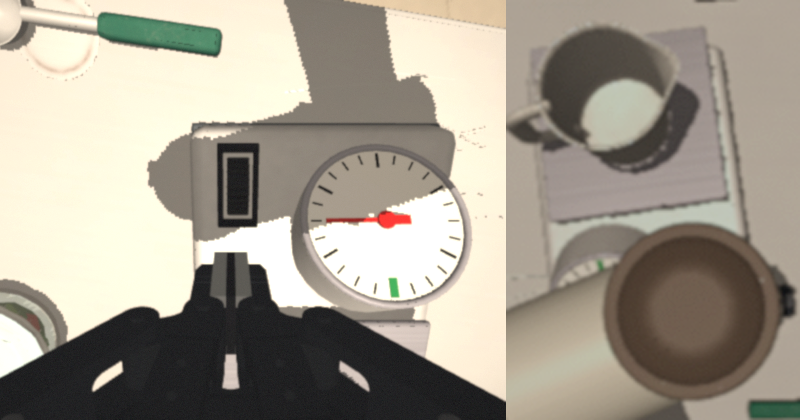

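Combined view: the wheel is at wrist pixel (292,187), the dial centre (441,219), the needle tip (380,220), and the green mark (447,288). The jug stands upright on the platform, with its inner foot about (620,115) in the right-hand panel.

```bash
python3 - <<'E'
from h import *
w=np.load("w5.npz");W=(w["K"],w["E"])
q=[541.257,111.159,.147294]
loc=lambda p:R.from_euler('z',-q[2]).apply(np.array(p)-[q[0],q[1],0]).round(1)
wh=atz(W,(292,187),66);print('wheel',wh,loc(wh))
c=atz(W,(441,219),89);print('dialc',c,loc(c))
l=np.radians(35);Rs=R.from_euler('z',q[2]).as_matrix()
# face frame: z out = up tilted to front (-x); x up the face
zf=Rs@[-np.sin(l),0,np.cos(l)];
for L in (35,55):
    l=np.radians(L);zf=Rs@[-np.sin(l),0,np.cos(l)];xf=Rs@[np.cos(l),0,np.sin(l)];yf=np.cross(zf,xf)
    O=c
    def ang(u):
        o,d=ray(W,u);p=o+d*((O-o)@zf)/(d@zf)-O;return np.degrees(np.arctan2(-p@yf,p@xf)),np.linalg.norm(p)
    print(L,'needle',ang((380,220)),'zero',ang((447,288)),'front tick',ang((430,160)))
t=lambda u,v:((u+54-560)/2.1+160,v/2.1+110)
f=atz(T,t(620,115),82);print('jugfoot T',f,loc(f))
E
```

```text
wheel [434.10262     22.78287489  66.        ] [-119.   -71.7   66. ]
dialc [435.8362578  135.45135026  89.        ] [-100.7   39.5   89. ]
35 needle (np.float64(88.79138545318668), np.float64(45.72415209849364)) zero (np.float64(2.434673702448873), np.float64(50.565512333759656)) front tick (np.float64(176.93528976657754), np.float64(48.25440866991249))
55 needle (np.float64(88.5734394949974), np.float64(45.831301240426754)) zero (np.float64(10.414045417132602), np.float64(56.59377957613046)) front tick (np.float64(-174.13577993422285), np.float64(61.8302428161406))
jugfoot T [639.4917322  131.29082621  82.        ] [100.1   5.5  82. ]
```

The needle reads about 88°, so 6 clicks to the front, and tool +x is toward the front. I'll approach the wheel top.

>>> servo_tool:
  rows:
    - [0, -0.3, 0.3, 1, 0, 0, 0]
    - [0, -0.2, 0.2, 3, 0, 0, 0]
    - [0, 0, 0, 4, 0, 0, 0]
    - [0, 0, 0, 3, 0, 0, 0]
    - [0, 0, 0, 1.5, 0, 0, 0]
    - [0, 0, 0, 1, 0, 0, 0]
    - [0, 0, 0, 0.3, 0, 0, 0]
    - [0, 0, 0, 0, 0, 0, 0]
    - [0, 0, 0, 0, 0, 0, 0]

```text
clock: 15.35
position: [439.8, 23.1, 86.6]
ee_rot: [-0.076, 0.997, 0.0, 0.001]
contact_force: [-0.0, 0.7, 0.5]
gripper_width: 0.1
```

>>> servo_tool:
  rows:
    - [0, 0, 0, 0, 0, 0, 0]
    - [0, 0, 0, 0, 0, 0, 0]

```text
clock: 15.55
position: [439.6, 23.0, 86.5]
ee_rot: [-0.076, 0.997, 0.0, 0.001]
contact_force: [-0.0, 0.2, 0.4]
gripper_width: -0.1
```

>>> servo_tool:
  rows:
    - [0, 0, 0, 0.3, 0, 0, 0]
    - [0, 0, 0, 0.2, 0, 0, 0]
    - [0, 0, 0, 0.2, 0, 0, 0]
    - [0, 0, 0, 0, 0, 0, 0]
    - [0, 0, 0, 0, 0, 0, 0]

```text
clock: 16.05
position: [439.1, 22.8, 78.7]
ee_rot: [-0.076, 0.997, -0.0, -0.0]
contact_force: [-0.6, -0.0, -0.3]
gripper_width: 0.0
```

>>> servo_tool:
  rows:
    - [0, 0, 0, 0.1, 0, 0, 0]
    - [0, 0, 0, 0, 0, 0, 0]
    - [0, 0, 0, 0, 0, 0, 0]

```text
clock: 16.35
position: [439.3, 22.9, 77.9]
ee_rot: [-0.076, 0.997, 0.0, 0.0]
contact_force: [-0.2, -0.0, 0.5]
gripper_width: 0.1
```

>>> servo_tool:
  rows:
    - [0, 0, 0, 0.1, 0, 0, 0]
    - [0, 0, 0, 0, 0, 0, 0]
    - [0, 0, 0, 0, 0, 0, 0]

```text
clock: 16.65
position: [440.0, 23.0, 77.7]
ee_rot: [-0.076, 0.997, 0.0, 0.001]
contact_force: [-0.7, -0.4, 5.9]
gripper_width: 0.2
```

Contact at 5.9 N. First I'll roll one click toward the front.

>>> servo_tool:
  rows:
    - [0, 0.2, 0, 0, 0, 0, 0]
    - [0, 0.2, 0, 0, 0, 0, 0]
    - [0, 0.2, 0, 0, 0, 0, 0]
    - [0, 0.2, 0, 0, 0, 0, 0]
    - [0, 0, 0, 0, 0, 0, 0]
    - [0, 0, 0, 0, 0, 0, 0]

```text
clock: 17.25
position: [431.9, 21.8, 77.7]
ee_rot: [-0.076, 0.997, 0.0, 0.001]
contact_force: [-0.3, -0.5, 8.6]
gripper_width: -0.1
```

```bash
cat > dial.py <<'E'
from bench import *
from h import *
import sys
def look(save=None):
    d=get_image("wrist");W=(d["mtx"],d["extrinsics"]);a=d["image"]
    if save: cv2.imwrite(save,a[:,:,::-1])
    hsv=cv2.cvtColor(a,cv2.COLOR_RGB2HSV);H,Sx,V=cv2.split(hsv)
    c=np.array([435.84,135.45,89.]);l=np.radians(35);Rs=R.from_euler('z',.147294).as_matrix()
    zf=Rs@[-np.sin(l),0,np.cos(l)];xf=Rs@[np.cos(l),0,np.sin(l)];yf=np.cross(zf,xf)
    M=W[1]
    out={}
    for n,m in(('green',(H>40)&(H<85)&(Sx>90)&(V>50)),('red',((H<8)|(H>172))&(Sx>140)&(V>60))):
        v,u=np.nonzero(m);P=[]
        for x,y in zip(u,v):
            o,dd=ray(W,(x,y));p=o+dd*((c-o)@zf)/(dd@zf)-c;P.append((p@xf,p@yf))
        P=np.array(P).reshape(-1,2);r=np.hypot(*P.T) if len(P) else np.array([])
        k=(r>25)&(r<62);P=P[k]
        out[n]=(len(P),np.degrees(np.arctan2(-P[:,1].mean(),P[:,0].mean())).round(1) if len(P) else None,r[k].mean().round(1) if len(P) else None)
    return out
if __name__=="__main__":
    s=read_state();print(s['clock'],s['position'].round(1),s['contact_force'].round(1));print(look(sys.argv[1] if len(sys.argv)>1 else None))
E
python3 dial.py pics/w6.png
```

```text
17.25 [431.9  21.8  77.7] [-0.3 -0.5  8.6]
{'green': (0, None, None), 'red': (378, np.float64(87.7), np.float64(33.3))}
```

```bash
sed -i 's/def look(save=None):/def look(save=None,cam="wrist"):/; s/get_image("wrist")/get_image(cam)/; s/Sx>90)&(V>50)/Sx>60)\&(V>30)/; s/Sx>140)&(V>60)/Sx>110)\&(V>50)/' dial.py
sed -i 's/print(look(.*/print(look("pics\/s_now.png","scene"),look())/' dial.py; python3 dial.py
```

```text
17.3 [432.   21.8  77.7] [1.  0.  8.1]
{'green': (21, np.float64(13.3), np.float64(49.8)), 'red': (20, np.float64(90.4), np.float64(32.9))} {'green': (0, None, None), 'red': (401, np.float64(87.7), np.float64(33.6))}
```

The scene camera shows the mark one click on (about 15°). I'll step back and roll two clicks.

>>> servo_tool:
  rows:
    - [0, 0, 0, -0.5, 0, 0, 0]
    - [0, 0, 0, -0.2, 0, 0, 0]
    - [0, -1.0, 0, 0, 0, 0, 0]
    - [0, 0, 0, 0.2, 0, 0, 0]
    - [0, 0, 0, 0.3, 0, 0, 0]
    - [0, 0, 0, 0.18, 0, 0, 0]
    - [0, 0, 0, 0, 0, 0, 0]
    - [0, 0, 0, 0, 0, 0, 0]

```text
clock: 18.2
position: [442.1, 23.3, 77.7]
ee_rot: [-0.076, 0.997, -0.0, 0.001]
contact_force: [-0.4, 0.2, 5.5]
gripper_width: -0.0
```

>>> servo_tool:
  rows:
    - [0, 0.2, 0, 0, 0, 0, 0]
    - [0, 0.2, 0, 0, 0, 0, 0]
    - [0, 0.2, 0, 0, 0, 0, 0]
    - [0, 0.2, 0, 0, 0, 0, 0]
    - [0, 0.2, 0, 0, 0, 0, 0]
    - [0, 0.2, 0, 0, 0, 0, 0]
    - [0, 0.2, 0, 0, 0, 0, 0]
    - [0, 0.2, 0, 0, 0, 0, 0]
    - [0, 0, 0, 0, 0, 0, 0]
    - [0, 0, 0, 0, 0, 0, 0]

```text
clock: 19.2
position: [425.0, 20.7, 76.8]
ee_rot: [-0.076, 0.997, -0.0, -0.0]
contact_force: [-1.0, 0.0, 2.6]
gripper_width: -0.1
```

```bash
python3 dial.py
```

```text
19.2 [425.   20.7  76.8] [-1.   0.   2.6]
{'green': (19, np.float64(44.8), np.float64(48.5)), 'red': (18, np.float64(89.6), np.float64(34.6))} {'green': (0, None, None), 'red': (131, np.float64(87.5), np.float64(27.8))}
```

Three clicks are done (45°). Two more.

>>> servo_tool:
  rows:
    - [0, 0, 0, -0.5, 0, 0, 0]
    - [0, 0, 0, -0.3, 0, 0, 0]
    - [0, -0.9, 0, 0, 0, 0, 0]
    - [0, -0.9, 0, 0, 0, 0, 0]
    - [0, 0, 0, 0.3, 0, 0, 0]
    - [0, 0, 0, 0.3, 0, 0, 0]
    - [0, 0, 0, 0.18, 0, 0, 0]
    - [0, 0, 0, 0, 0, 0, 0]
    - [0, 0, 0, 0, 0, 0, 0]

```text
clock: 20.2
position: [443.6, 23.5, 77.8]
ee_rot: [-0.076, 0.997, -0.0, 0.001]
contact_force: [-1.1, 0.5, 6.2]
gripper_width: 0.4
```

>>> servo_tool:
  rows:
    - [0, 0.2, 0, 0, 0, 0, 0]
    - [0, 0.2, 0, 0, 0, 0, 0]
    - [0, 0.2, 0, 0, 0, 0, 0]
    - [0, 0.2, 0, 0, 0, 0, 0]
    - [0, 0.2, 0, 0, 0, 0, 0]
    - [0, 0.2, 0, 0, 0, 0, 0]
    - [0, 0.2, 0, 0, 0, 0, 0]
    - [0, 0.18, 0, 0, 0, 0, 0]
    - [0, 0, 0, 0, 0, 0, 0]
    - [0, 0, 0, 0, 0, 0, 0]

```text
clock: 21.2
position: [427.1, 21.0, 77.4]
ee_rot: [-0.076, 0.997, -0.0, -0.0]
contact_force: [-1.5, -0.8, 5.9]
gripper_width: 0.2
```

```bash
python3 dial.py
```

```text
21.2 [427.1  21.   77.4] [-1.5 -0.8  5.9]
{'green': (22, np.float64(75.2), np.float64(49.5)), 'red': (18, np.float64(89.6), np.float64(34.6))} {'green': (0, None, None), 'red': (235, np.float64(87.6), np.float64(29.6))}
```

Five clicks are done (75°, needle about 88–90°). One more, then lift off and check.

>>> servo_tool:
  rows:
    - [0, 0, 0, -0.5, 0, 0, 0]
    - [0, 0, 0, -0.3, 0, 0, 0]
    - [0, -1.2, 0, 0, 0, 0, 0]
    - [0, 0, 0, 0.3, 0, 0, 0]
    - [0, 0, 0, 0.3, 0, 0, 0]
    - [0, 0, 0, 0.18, 0, 0, 0]
    - [0, 0, 0, 0, 0, 0, 0]
    - [0, 0, 0, 0, 0, 0, 0]

```text
clock: 22.1
position: [439.9, 22.9, 77.8]
ee_rot: [-0.076, 0.997, -0.0, 0.0]
contact_force: [0.1, -0.7, 4.6]
gripper_width: -0.0
```

>>> servo_tool:
  rows:
    - [0, 0.2, 0, 0, 0, 0, 0]
    - [0, 0.2, 0, 0, 0, 0, 0]
    - [0, 0.2, 0, 0, 0, 0, 0]
    - [0, 0.2, 0, 0, 0, 0, 0]
    - [0, 0, 0, 0, 0, 0, 0]
    - [0, 0, 0, 0, 0, 0, 0]
    - [0, 0, 0, -0.5, 0, 0, 0]
    - [0, 0, 0, -2, 0, 0, 0]
    - [0, 0, 0, -4, 0, 0, 0]
    - [0, 0, 0, -4, 0, 0, 0]
    - [0, 0, 0, -3, 0, 0, 0]
    - [0, 0, 0, -1, 0, 0, 0]

```text
clock: 23.3
position: [432.0, 22.0, 225.1]
ee_rot: [-0.076, 0.997, 0.001, 0.002]
contact_force: [-0.3, 0.5, -0.1]
gripper_width: 0.3
```

>>> servo_tool:
  rows:
    - [0, 0, 0, 0, 0, 0, 0]
    - [0, 0, 0, 0, 0, 0, 0]

```text
clock: 23.5
position: [430.1, 21.4, 220.8]
ee_rot: [-0.075, 0.997, -0.0, -0.002]
contact_force: [-0.6, 0.4, -0.9]
gripper_width: 0.0
```

```bash
python3 dial.py; python3 - <<'E'
from bench import *
import cv2,numpy as np
a=get_image("wrist")["image"][:,:,::-1];t=get_image("scene")["image"][120:400,110:440,::-1]
c=np.zeros((420,800,3),np.uint8);c[:, :305]=a[:,250:555];c[:,305:]=cv2.resize(t,(495,420),interpolation=cv2.INTER_CUBIC)
cv2.imwrite("pics/c7.png",cv2.convertScaleAbs(c,alpha=1.2))
E
```

```text
23.5 [430.1  21.4 220.8] [-0.6  0.4 -0.9]
{'green': (7, np.float64(89.4), np.float64(51.5)), 'red': (17, np.float64(90.5), np.float64(31.4))} {'green': (110, np.float64(88.9), np.float64(51.6)), 'red': (104, np.float64(89.0), np.float64(34.7))}
```

View pics/c7.png

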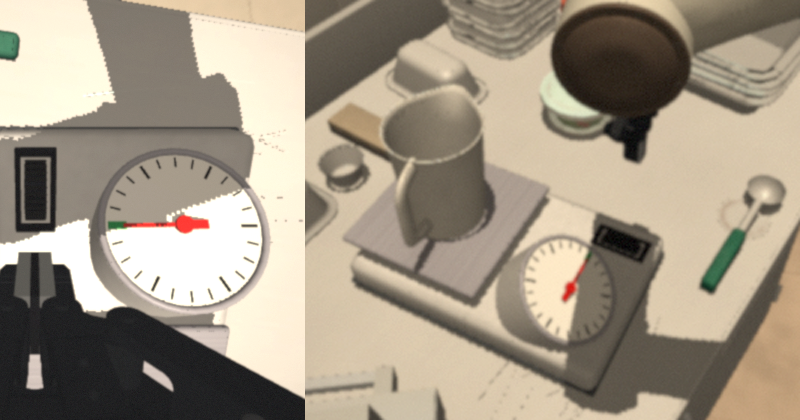

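```bash
python3 - <<'E'
from h import *
f=lambda P:((proj(S,P)-[110,120])*1.5+[305,0]).round().tolist()
a=np.radians(np.arange(0,360,45))
for c in((630.3,124.4),(631.5,124)): print(f([[c[0]+47*np.cos(t),c[1]+47*np.sin(t),79] for t in a]))
print(f(place(541.26,111.16,.1473,[[185,95,79],[185,-95,79],[-5,-95,79],[-5,95,79]])))
E
```

```text
[[422.0, 194.0], [412.0, 215.0], [423.0, 234.0], [451.0, 240.0], [477.0, 227.0], [486.0, 206.0], [474.0, 188.0], [448.0, 183.0]]
[[422.0, 193.0], [411.0, 214.0], [423.0, 234.0], [451.0, 239.0], [477.0, 227.0], [486.0, 205.0], [473.0, 187.0], [447.0, 182.0]]
[[341.0, 236.0], [431.0, 140.0], [551.0, 186.0], [472.0, 297.0]]
```

The final view shows the green mark under the needle, the jug's foot within a few mm of the platform centre, the tub where it was, and the arm clear. I'll hand it in.

```bash
python3 -c "
from bench import *
print(job_done())"
```

```text
the job is handed in; nothing more can be done
None
```

The jug is standing on the scale's platform and has been let go. The tare wheel is rolled six clicks to the front, so the green zero mark now stands under the red needle. I handed the job in at about 24 s of the 67 s allowed.

- **Dial:** the last wrist picture put the needle at 89.0° and the green mark at 88.9°. The scene camera gave 90.5° and 89.4°, but with few pixels. Both are well within half a click (7.5°).
- **Jug:** it stands upright, and its foot is within a few mm of the platform centre in the scene view. One earlier top-camera reading put it about 11 mm off centre. I discounted that one because the jug's wall partly hid the foot and the top camera was several mm off elsewhere.
- **Forces:** I set the jug down until the arm carried almost none of its weight. I pressed on the wheel with about 5 to 6 N, with a short peak of 8.6 N during the first click.
- **Clearance:** the tub was not touched, and the arm was clear of everything when I handed in.

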